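Fit the trimming chuck on the leaning spindle and lock it

ROBOT

A 6-joint arm with a two-finger parallel gripper is mounted at the origin on the work surface; the furniture and walls round the work are solid. World frame = base frame: x ahead of the robot, y to its left, z up, the work surface at z = 0. Lengths are in m, angles in rad, forces in N, time in s.
With the tool pointing down it reaches from about 0.425 to 0.925 m from the base axis. Payload 12.5 kg.
Tool frame: the origin (TCP) lies at the very end of the fingers, on their centre line; the grasp point (between the pads) lies 19 mm behind it (r.tcp_to_grasp is the distance from the TCP to the grasp point, in m); z points along the fingers, y is the line along which they close (so a half turn about z gives the same grasp; the last joint's range is limited). The gripper opens to 85 mm and grips with 20 to 120 N. Pads are 22 mm wide; open, the fingers measure 114 mm over their backs; the gripper's body (76 mm by 85 mm) begins 54 mm behind the grasp point. The pads swing forward as they close: fully open they stand 13 mm farther back than shut.
Start: joints at [1.196, 0.491, 1.559, -0, 1.092, -0.106], TCP at [0.166, 0.603, 0.231] pointing down, gripper open.
Joint ranges: [-3.1, 3.1], [-0.84, 2.19], [0.05, 2.79], [-1.13, 4.28], [0.06, 2.93], [-2.69, 2.69]. Speed limits (rad/s): [2.22, 2.22, 2.79, 3.14, 3.14, 3.14].

INTERFACE

Orientations are given as a rotation vector (axis times angle).
In Python, from workcell import r, eoat, read_state, imaging gives the robot as it stands. The module is installed in compiled form; this text tells all that it offers. Calls block until the motion is done:
- r.move_ptp(position, orientation): joint-space move of the TCP to a pose.
- r.movel(position, attitude=None, velocity=0.15, f_stop=None): straight line of the TCP; attitude=None keeps the orientation; velocity is the mean speed in m/s. With f_stop (N) it stops when the force on the tool has changed by that much, and returns True; else False.
- r.goto_joints(angles): joint-space move.
- eoat.release() and eoat.close(newtons=None): open the fingers fully, or close them until they stop; newtons is the grip in N (None keeps the last).
- r.dwell(seconds).
- r.ik(position, orientation): joint angles nearest the present ones, or None.
- read_state(): the state.
- imaging.get_image(name): name is "scene" or "top" or "wrist"; returns a dict with "img" (480x640x3 uint8, red, green, blue), "depth" (480x640 float32, m along the optical axis (not along the pixel's ray), 0 where there is no reading), "camera_matrix" (3x3 intrinsics, pixels), "D" ([k1, k2, p1, p2, k3] as OpenCV has them; the pictures are not rectified), "world_to_cam" (4x4, takes a point from world to camera coordinates); the wrist camera has in their place "tool_from_camera" (4x4, takes a point from camera to tool coordinates, whose origin is the TCP and whose axes are the flange's). Camera axes: x right, y down, z forward; pixel columns grow to the right and rows downward; lengths in m; the calibration is good to about 2 mm. A picture is of the moment at which its call begins: read the wrist's pose just before it.
A pose or a line that the arm cannot do raises r.Unreachable and nothing moves.
- r.finish_job(): hands the job in; it is judged then, once.
The state is a dict: "time": time; "qpos": joint angles; "qd": joint speeds; "effort": joint torques, N m; "position": TCP position; "eef_rot": TCP orientation; "wrist_force": force on the tool from outside, world axes, zero at the start; "wrist_torque": the same for the moment, N m; "width": finger opening in m; "gripper_force": force on a finger pad.
Only numpy, scipy, OpenCV 4.12 (cv2) and the standard library are available. Lean on these libraries where they do the work, as an engineer would, in place of code of your own. Each camera call takes 0.05 s, during which the arm holds its last target. There are 200 camera calls.

TASK

Fit the metal trimming chuck, flange end down, over the leaning spindle of the trimming stand; turn it until its notches drop over the spindle's cross pin and it sits fully home on the collar. Then swing the keeper by its black knob all the way round so that its bar lies over the chuck's flange, and let go. Do not knock the two bisque cups.

Things in the scene. Friction and masses are not known exactly. Their poses are not given: they have to be found in the camera images.
- chuck: Loose bare aluminium tube standing on the table: 80 mm tall, 54 mm outside, through bore 33 mm, with an 80 mm round flange 18 to 24 mm above its foot. Four notches (12 mm wide, 16 mm high) cut the foot's wall towards its +x, +y, -x, -y. Origin: centre of the foot's underside; z up its axis. About 0.28 kg. Grip the tube above the flange.
- deck: Fixed sloping board of the plywood trimming stand. Origin: centre of the steel collar's top (54 mm across), where the chuck's foot must sit; z: along the spindle, away from the board, leaning 30 degrees from vertical towards the robot; x: up the slope; y: left. The board's top is 6 mm below the origin and spans x -70 to 70, y -118 to 52 mm.
- keeper (a joint): Angle of the keeper, a stiff steel turnbutton bar (14 mm wide; 27 to 34 mm above the deck's origin plane) on a pivot along deck z at deck x = 0, y = -58 mm. 0: bar points up the slope, clear of the chuck; 1.571, its stop: bar points at the spindle, over the flange of a chuck that sits home. Grows counterclockwise seen from above.
- keeper_knob (a point): Centre of the top of the keeper's upright black round knob, 18 mm diameter, on the tail of the bar 45 mm from the pivot; it stands 34 to 65 mm above the deck's origin plane. At keeper 0 it is at deck x = -45, y = -58 mm; at 1.571 at x = 0, y = -103 mm.
- cup_white: Off-white bisque cup, 62 mm across, 58 mm tall, upright on the table, to be left alone. Origin: centre of the underside.
- cup_clay: Terracotta-coloured bisque cup, 56 mm across, 58 mm tall, upright on the table, to be left alone. Origin: centre of the underside.
- spindle_tip (a point): Centre of the steel spindle's tip, 62 mm above the deck's origin along its z. 30 mm diameter, the last 10 mm tapered. A cross pin 7 mm thick passes through it 4 to 11 mm above the collar and reaches 23 mm from the axis both ways; its direction differs each time and is not reported: feel for it. Unless a pair of notches is within 7 degrees of it the chuck stands 11 mm too high.
Things that resemble listed ones, but are neither listed nor needed, are in the scene too. Leave any blue or turquoise look-alike of the chuck alone.

How it is judged:
By the outcome, as a careful person would: the job done as asked, in the order asked, and still so for the second after the job is handed in, with the robot touching nothing.
It also fails if it takes over 64 s, if anything falls off the work surface, if the arm or the gripper's body presses on something with over 40 N, if the wrist force passes 120 N, or if a joint passes its speed limit or range.

## Working session

There is one attempt and no reset: what is moved stays moved. The work goes in short steps, each a Python script; the robot and the scene stay as the last script left them, time stands still between calls to the robot, and variables do not carry over. Pictures are saved under pics/ and viewed, at most 10 in all, crops included, and the job is handed in when it is done.

```bash
mkdir -p pics; python3 - <<'E'
from workcell import r,eoat,read_state,imaging
import cv2,numpy as np,pickle
s=read_state();print(s)
d={}
for n in("scene","top","wrist"):
    im=imaging.get_image(n);d[n]=im
    cv2.imwrite(f"pics/{n}0.png",im["img"][:,:,::-1])
    print(n,im["camera_matrix"].tolist(),np.array(im["D"]).tolist(),np.round(im.get("world_to_cam",im.get("tool_from_camera")),3).tolist(),(im["depth"]>0).mean())
pickle.dump((s,d),open("d0.pkl","wb"))
E
```

```text
{'time': 0.0, 'qpos': array([ 1.19640178e+00,  4.91541785e-01,  1.55946241e+00, -2.07571288e-05,
        1.09170119e+00, -1.05561244e-01]), 'qd': array([-0.00014081,  0.00070894,  0.00139292, -0.00173439,  0.00109972,
       -0.0005215 ]), 'effort': array([-6.90911329e-04, -6.18457747e+01, -2.61583722e+01, -4.70582097e-05,
        4.10828943e-03,  2.62086809e-05]), 'position': array([0.16587781, 0.60234387, 0.23073432]), 'eef_rot': array([-4.20963872e-01, -3.11301166e+00,  1.70452936e-03]), 'wrist_force': array([-0.80677112,  0.29366631, -0.32278238]), 'wrist_torque': array([ 0.04643153,  0.02119922, -0.02552923]), 'gripper_force': 0.0, 'width': 0.085472036051847}
scene [[617.933658237112, 0.0, 316.36313336726016], [0.0, 617.933658237112, 230.92694962058238], [0.0, 0.0, 1.0]] [-0.16949237527646205, 0.0, 0.0, 0.0, 0.0] [[0.732, -0.681, -0.01, -0.291], [-0.518, -0.547, -0.658, 0.343], [0.443, 0.487, -0.753, 1.25], [0.0, 0.0, 0.0, 1.0]] 0.9960384114583334
top [[580.3046738224161, 0.0, 321.9453561486822], [0.0, 580.3046738224161, 241.61492061225613], [0.0, 0.0, 1.0]] [-0.1629398827089196, 0.0, 0.0, 0.0, 0.0] [[0.057, -0.998, 0.004, 0.036], [-0.978, -0.057, -0.202, 0.505], [0.202, 0.008, -0.979, 1.391], [0.0, 0.0, 0.0, 1.0]] 0.9960319010416666
wrist [[410.3669381089797, 0.0, 318.9887643637891], [0.0, 410.3669381089797, 229.98784159792334], [0.0, 0.0, 1.0]] [-0.07509329977081779, 0.0, 0.0, 0.0, 0.0] [[-0.0, -0.956, -0.294, 0.074], [1.0, -0.0, -0.0, -0.0], [0.0, -0.294, 0.956, -0.143], [0.0, 0.0, 0.0, 1.0]] 0.996162109375
```

View pics/scene0.png

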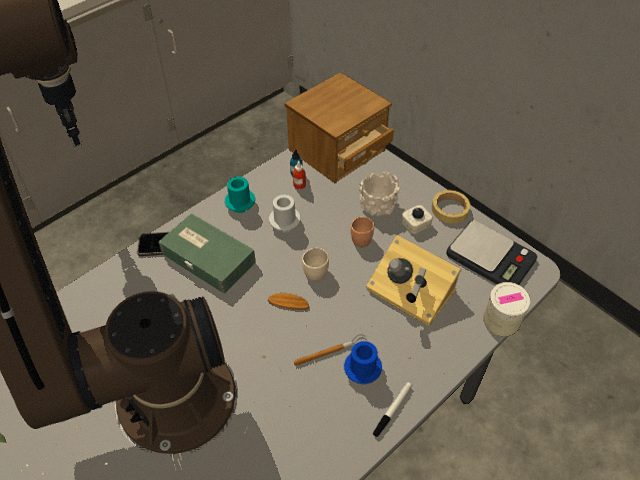

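View pics/top0.png

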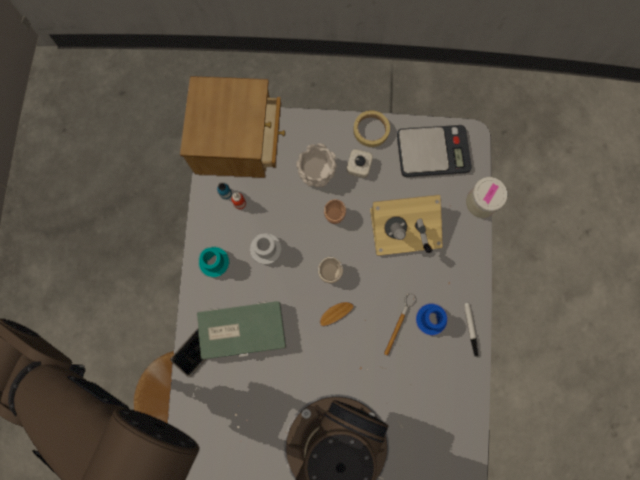

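Scene view: the bare chuck is at about (285,212), the stand at (415,280) with its spindle tip near (400,270), the cups at (316,263) and (362,232). In the top view the chuck is at (265,249), the stand at (408,226), and the cups at (330,270) and (335,211). Next I measure with depth.

```bash
cat > h.py <<'E'
import numpy as np,cv2
from scipy.spatial.transform import Rotation as R
def cloud(im,T=None):
    """world points per pixel; T = world_from_cam"""
    if T is None:T=np.linalg.inv(im["world_to_cam"])
    h,w=im["depth"].shape
    uv=np.stack(np.meshgrid(np.arange(w),np.arange(h)),-1).reshape(-1,1,2).astype(np.float64)
    n=cv2.undistortPoints(uv,im["camera_matrix"],np.array(im["D"])).reshape(h,w,2)
    p=np.dstack([n,np.ones((h,w))])*im["depth"][...,None]
    return p@T[:3,:3].T+T[:3,3]
def proj(im,P):
    T=im["world_to_cam"];rv=cv2.Rodrigues(T[:3,:3])[0]
    return cv2.projectPoints(np.atleast_2d(P).astype(float),rv,T[:3,3],im["camera_matrix"],np.array(im["D"]))[0].reshape(-1,2)
def ray(im,uv):
    T=np.linalg.inv(im["world_to_cam"])
    n=cv2.undistortPoints(np.array(uv,float).reshape(-1,1,2),im["camera_matrix"],np.array(im["D"])).reshape(-1,2)
    d=np.c_[n,np.ones(len(n))]@T[:3,:3].T
    return T[:3,3],d/np.linalg.norm(d,axis=1,keepdims=True)
E
python3 - <<'E'
from h import *
import pickle
s,d=pickle.load(open("d0.pkl","rb"))
for n,cb,db in(("top",(245,228,290,272),(365,185,455,262)),("scene",(265,190,305,240),(360,225,470,325))):
    im=d[n];C=cloud(im);hsv=cv2.cvtColor(im["img"],cv2.COLOR_RGB2HSV)
    def box(b):
        m=np.zeros(C.shape[:2],bool);m[b[1]:b[3],b[0]:b[2]]=1;return m
    print(n,"table z",np.median(C[box((300,330,320,350)) if n=="top" else box((250,330,280,350))][:,2]))
    p=C[box(cb)];q=p[p[:,2]>.07]
    (c,rad)=cv2.minEnclosingCircle(q[:,:2].astype(np.float32));print("chuck rim",c,rad,len(q),np.median(q[:,2]))
    q=p[(p[:,2]>.019)&(p[:,2]<.03)];(c,rad)=cv2.minEnclosingCircle(q[:,:2].astype(np.float32));print("flange",c,rad,len(q))
    m=box(db)&(hsv[...,0]>15)&(hsv[...,0]<32)&(hsv[...,1]>80)&(hsv[...,2]>120)
    p=C[m];
    for _ in range(5):
        c=p.mean(0);nrm=np.linalg.svd(p-c,full_matrices=False)[2][2];nrm*=np.sign(nrm[2]);e=(p-c)@nrm;p=p[abs(e)<max(.003,2*e.std())]
    print("plane",c,nrm,"tilt",np.degrees(np.arccos(nrm[2])),"yaw of z",np.degrees(np.arctan2(nrm[1],nrm[0])),len(p),e.std())
    # board outline in plane coordinates
    z=nrm;y=np.cross(z,[-z[0],-z[1],0]);y/=np.linalg.norm(y);x=np.cross(y,z)
    (rc,rs,ra)=cv2.minAreaRect(np.c_[(p-c)@x,(p-c)@y].astype(np.float32));cen=c+x*rc[0]+y*rc[1]
    print("board rect",cen,rs,ra,"x",x,"y",y)
    for cn,b in(("white",(312,252,350,290)),("clay",(320,195,350,227))) if n=="top" else (("white",(298,243,332,285)),("clay",(348,213,377,250))):
        p=C[box(b)];q=p[(p[:,2]>.053)&(p[:,2]<.065)];print(cn,*cv2.minEnclosingCircle(q[:,:2].astype(np.float32)),len(q))
t=d["top"]["img"][180:270,360:460,::-1];u=d["scene"]["img"][230:330,362:472,::-1];v=d["top"]["img"][225:275,240:290,::-1]
cv2.imwrite("pics/c1.png",np.hstack([cv2.resize(t,(400,360),interpolation=2),cv2.resize(u,(396,360),interpolation=2)]))
E
```

```text
top table z 0.0002986403837947904
chuck rim (0.3583665192127228, 0.1355251967906952) 0.16891807317733765 258 0.08049073121270356
flange (0.48284292221069336, 0.20572176575660706) 0.04024413600564003 274
plane [ 0.5606627  -0.14770138  0.05611968] [-0.49270028 -0.08740776  0.86579808] tilt 30.02603884482198 yaw of z -169.94007776524825 2589 0.002523846296730882
board rect [ 0.55626231 -0.14813188  0.05357209] (0.14214083552360535, 0.17133143544197083) 0.07781015336513519 x [0.85248696 0.15123591 0.50039353] y [-0.17467803  0.98462561  0.        ]
white (0.43354907631874084, 0.04261081665754318) 0.03133455291390419 83
clay (0.5840557813644409, 0.03839750215411186) 0.028623823076486588 77
scene table z -0.0012517895439061455
chuck rim (0.17172187566757202, -0.19675177335739136) 0.539554238319397 266 0.07848150449993985
flange (0.47935712337493896, 0.2044668197631836) 0.04052796587347984 275
plane [ 0.55036415 -0.15843978  0.05376454] [0.74303099 0.24144328 0.62418754] tilt 51.37742005450269 yaw of z 18.00124712714077 3931 0.04443255829234502
board rect [ 0.19640242 -0.32826769  0.54081102] (1.5368291139602661, 0.19361761212348938) 5.1833271980285645 x [-0.59363343 -0.19289748  0.78127454] y [ 0.3090377  -0.95104979  0.        ]
white (0.4316532611846924, 0.03987298160791397) 0.03311341628432274 110
clay (0.5828330516815186, 0.03582729026675224) 0.030421413481235504 85
```

View pics/c1.png

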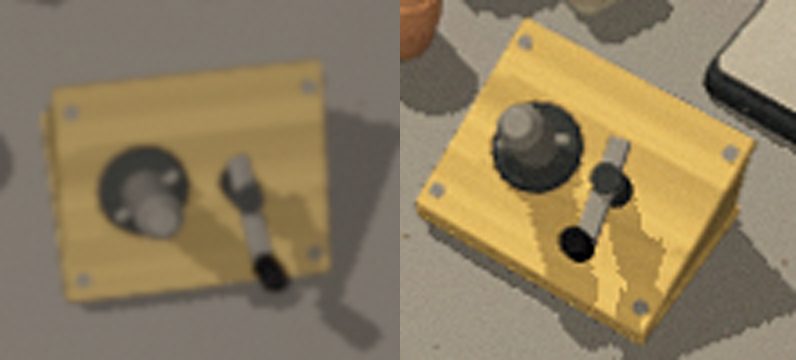

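```bash
cat >> h.py <<'E'
zd=np.array([-.49270,-.08741,.86580]);yd=np.array([-.17468,.98463,0]);xd=np.cross(yd,zd)
D=np.c_[xd,yd,zd]
O=np.array([.55626,-.14813,.05357])+.033*yd+.006*zd
def att(a,Z=None):
    """rotvec of a tool pointing down -zd, with tool x at angle a (deg) in the deck frame (finger line a-90)"""
    a=np.radians(a);x=D@[np.cos(a),np.sin(a),0];z=-zd
    return R.from_matrix(np.c_[x,np.cross(z,x),z]).as_rotvec()
def down(a):
    a=np.radians(a);x=np.array([np.cos(a),np.sin(a),0]);z=np.array([0,0,-1.])
    return R.from_matrix(np.c_[x,np.cross(z,x),z]).as_rotvec()
def tool(s):
    T=np.eye(4);T[:3,:3]=R.from_rotvec(s["eef_rot"]).as_matrix();T[:3,3]=s["position"];return T
E
python3 - <<'E'
from h import *
from workcell import r,eoat,read_state,imaging
import pickle
s,d=pickle.load(open("d0.pkl","rb"))
print("O",O,"tip",O+.062*zd)
for n in("top","scene"):
    C=cloud(d[n]);q=(C-O)@D
    m=(np.hypot(q[...,0],q[...,1])<.03)&(q[...,2]>.057)&(q[...,2]<.067)
    print(n,"tip in deck mm",q[m].mean(0)*1e3,m.sum(),"tip px",proj(d[n],O+.062*zd),"O px",proj(d[n],O))
    m=(np.hypot(q[...,0]+.045,q[...,1]+.058)<.02)&(q[...,2]>.058)&(q[...,2]<.07);print("knob",q[m].mean(0)*1e3,m.sum())
for a in(180,205,250,295):
    for h in(.098+.062,.04,.13): print(a,h,np.round(r.ik(O+h*zd,att(a)),2) if r.ik(O+h*zd,att(a)) is not None else None)
r.move_ptp(O+.16*zd,att(205))
s=read_state();im=imaging.get_image("wrist");print(s["time"])
pickle.dump((s,im),open("d1.pkl","wb"));cv2.imwrite("pics/w1.png",im["img"][:,:,::-1])
C=cloud(im,tool(s)@im["tool_from_camera"]);q=(C-O)@D
for lo,hi in((.059,.066),(.054,.059),(-.003,.003)):
    m=(np.hypot(q[...,0],q[...,1])<(.03 if hi<.01 else .02))&(q[...,2]>lo)&(q[...,2]<hi)
    p=q[m]*1e3;print(lo,p.mean(0),cv2.minEnclosingCircle(p[:,:2].astype(np.float32)),m.sum())
m=(np.hypot(q[...,0],q[...,1])>.035)&(abs(q[...,0])<.06)&(q[...,1]<.045)&(q[...,1]>-.04)&(abs(q[...,2]+.006)<.006)
p=C[m];c=p.mean(0);print("plane n in deck",np.linalg.svd(p-c,full_matrices=False)[2][2]@D,(q[m].mean(0))*1e3)
E
```

```text
O [ 0.54753936 -0.11616167  0.0587648 ] tip [ 0.51699196 -0.12158109  0.1124444 ]
top tip in deck mm [ 0.8028882   0.99699107 61.4405722 ] 69 tip px [[400.18418007 234.71958529]] O px [[395.46209222 227.24783219]]
knob [-43.961805   -67.09344504  64.75260418] 41
scene tip in deck mm [-2.63028879 -3.8185477  61.15533745] 84 tip px [[394.20460886 262.21623609]] O px [[399.48146683 268.25263413]]
knob [-48.35873423 -68.40728457  64.32107973] 56
180 0.16 None
180 0.04 [-0.49  0.52  2.2   1.57  0.32  2.54]
180 0.13 None
205 0.16 None
205 0.04 [-0.49  0.52  2.2   1.57  0.32  2.11]
205 0.13 [-0.57  0.32  2.22  1.06  0.4   2.59]
250 0.16 [-0.59  0.25  2.21  0.92  0.45  1.92]
250 0.04 [-0.49  0.52  2.2   1.57  0.32  1.32]
250 0.13 [-0.57  0.32  2.22  1.06  0.4   1.8 ]
295 0.16 [-0.59  0.25  2.21  0.92  0.45  1.14]
295 0.04 [-0.49  0.52  2.2   1.57  0.32  0.54]
295 0.13 [-0.57  0.32  2.22  1.06  0.4   1.01]Traceback (most recent call last):
  File "<stdin>", line 13, in <module>
workcell.Unreachable: the arm cannot take that pose within its joint ranges
```

```bash
python3 - <<'E'
from h import *
from workcell import r,eoat,read_state,imaging
import pickle
r.move_ptp(O+.16*zd,att(250))
s=read_state();im=imaging.get_image("wrist");print(s["time"],s["position"]-O-.16*zd)
pickle.dump((s,im),open("d1.pkl","wb"));cv2.imwrite("pics/w1.png",im["img"][:,:,::-1])
C=cloud(im,tool(s)@im["tool_from_camera"]);q=(C-O)@D
for lo,hi in((.059,.066),(.054,.059),(-.003,.003)):
    m=(np.hypot(q[...,0],q[...,1])<(.03 if hi<.01 else .02))&(q[...,2]>lo)&(q[...,2]<hi)
    p=q[m]*1e3;print(lo,p.mean(0),cv2.minEnclosingCircle(p[:,:2].astype(np.float32)),m.sum())
m=(np.hypot(q[...,0],q[...,1])>.035)&(abs(q[...,0])<.06)&(q[...,1]<.045)&(q[...,1]>-.04)&(abs(q[...,2]+.006)<.006)
p=C[m];c=p.mean(0);print("plane n in deck",np.linalg.svd(p-c,full_matrices=False)[2][2]@D,(q[m].mean(0))*1e3)
m=(np.hypot(q[...,0]+.045,q[...,1]+.065)<.022)&(q[...,2]>.061)&(q[...,2]<.07);print("knob",q[m].mean(0)*1e3,m.sum())
# chuck hover
a=-150
P=np.array([.4815,.2052,.18])
for a in(-170,-150,-120,-90,180,90,0): j=r.ik(P,down(a));print(a,None if j is None else np.round(j,2))
E
```

```text
2.9417 [2.08600418e-04 3.81472493e-04 2.03054749e-05]
0.059 [-2.61294741 -3.76765041 62.52794492] ((-2.3357737064361572, -3.0736427307128906), 11.990118980407715) 1028
0.054 [-3.73141228 -6.56008592 56.58327471] ((-2.4875617027282715, -3.019024133682251), 14.566929817199707) 508
-0.003 [-4.7087675  -9.99688876  1.24041478] ((-0.031774912029504776, -0.04258144274353981), 29.95897674560547) 1992
plane n in deck [4.74655258e-04 1.82411466e-03 9.99999940e-01] [-1.63628162  2.03999423 -4.46620477]
knob [-46.48119684 -69.022705    66.09702808] 813
-170 [ 0.28  0.41  1.87  0.    0.86 -1.47]
-150 [ 0.28  0.41  1.87 -0.    0.86 -1.82]
-120 [ 0.28  0.41  1.87 -0.    0.86 -2.34]
-90 None
180 [ 0.28  0.41  1.87 -0.    0.86 -1.29]
90 [ 0.28  0.41  1.87 -0.    0.86  0.28]
0 [ 0.28  0.41  1.87 -0.    0.86  1.85]
```

View pics/w1.png

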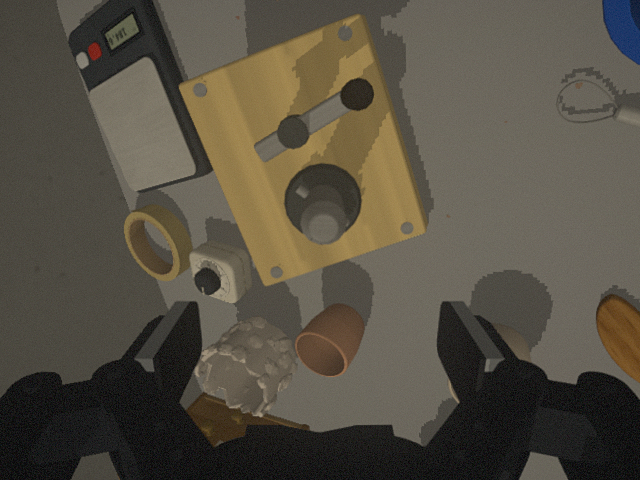

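The wrist view shows the spindle tip at (323,222), the knob at (357,95), the pivot at (293,131), and one pin end at (302,190). Next I hover over the chuck.

```bash
python3 - <<'E'
from h import *
from workcell import r,eoat,read_state,imaging
import pickle
P=np.array([.4815,.2052,.19])
r.move_ptp(P,down(90))
s=read_state();im=imaging.get_image("wrist");print(s["time"])
pickle.dump((s,im),open("d2.pkl","wb"))
C=cloud(im,tool(s)@im["tool_from_camera"])
for lo,hi,rr in((.077,.084,.03),(.02,.028,.043)):
    m=(np.hypot(C[...,0]-P[0],C[...,1]-P[1])<rr+.008)&(C[...,2]>lo)&(C[...,2]<hi)
    p=C[m];print(lo,p.mean(0),cv2.minEnclosingCircle((p[:,:2]*1e3).astype(np.float32)),m.sum())
g=im["img"][170:290,260:380,::-1]
big=cv2.resize(g,(560,560),interpolation=2);lab=cv2.createCLAHE(4,(4,4)).apply(cv2.cvtColor(big,cv2.COLOR_BGR2GRAY))
cv2.imwrite("pics/w2.png",lab)
w1=pickle.load(open("d1.pkl","rb"))[1]["img"]
E
```

```text
4.45
0.077 [0.48134675 0.20682626 0.08050606] ((481.16937255859375, 205.65719604492188), 26.698081970214844) 3202
0.02 [0.48144688 0.22203104 0.02470143] ((481.1542663574219, 205.76736450195312), 39.543922424316406) 2897
```

View pics/w2.png

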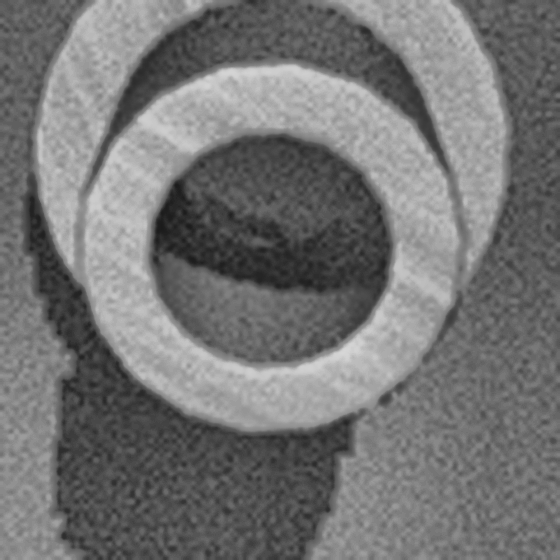

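```bash
python3 - <<'E'
from h import *
from workcell import r,eoat,read_state,imaging
import pickle
# pin direction from the pictures
s0,d=pickle.load(open("d0.pkl","rb"));s1,w=pickle.load(open("d1.pkl","rb"))
def onplane(im,uv,h,T=None):
    if T is not None: im=dict(im,world_to_cam=np.linalg.inv(T))
    o,v=ray(im,uv);t=((O+h*zd-o)@zd)/(v@zd);return ((o+v*t[:,None]-O)@D)[:,:2]*1e3
e=onplane(d["top"],[(403,223.75),(390.5,233.5)],.0075);print("top pin ends",e,np.degrees(np.arctan2(*(e[0]-e[1])[::-1])))
T=tool(s1)@w["tool_from_camera"]
e=onplane(w,[(302,190)],.0075,T);print("wrist pin end",e, np.degrees(np.arctan2(*(e[0]-[-2.4,-3.05])[::-1])))
e=onplane(d["scene"],[(372.5,265.5),(407,267)],.0075);print("scene",e)
r.movel([.4812,.2057,.039],velocity=.15)
eoat.close(60)
s=read_state();print(s["width"],s["gripper_force"],s["position"])
r.movel([.4812,.2057,.13],velocity=.15)
r.dwell(.2)
s=read_state();im=imaging.get_image("wrist");print(s["time"],s["wrist_force"])
pickle.dump((s,im),open("d3.pkl","wb"));cv2.imwrite("pics/w3.png",im["img"][:,:,::-1])
q=cloud(im,im["tool_from_camera"])   # tool frame
m=(np.hypot(q[...,0],q[...,1])<.035)&(abs(q[...,2]+.041)<.004)
p=q[m]*1e3;print(p.mean(0),np.median(p[:,2]),cv2.minEnclosingCircle(p[:,:2].astype(np.float32)),m.sum())
c=p-p.mean(0);print("rim normal",np.linalg.svd(c,full_matrices=False)[2][2])
E
```

```text
top pin ends [[  9.23757106 -18.17332346]
 [-12.33197318  14.68037246]] -56.71376918395079
wrist pin end [[  7.77344447 -18.38588158]] -56.44068874013832
scene [[-25.14821476  55.93980717]
 [  9.96072267 -15.61205554]]
0.05304399155402049 61.36146627366543 [0.48145091 0.20577879 0.03994112]
7.025 [-0.01311785 -0.30208492 -2.14721763]
[  4.02381128   0.45561442 -40.47921824] -40.61382798702218 ((7.449885845184326, 0.1353246420621872), 33.461795806884766) 15750
rim normal [ 0.0020006   0.00160552 -0.99999671]
```

View pics/w3.png

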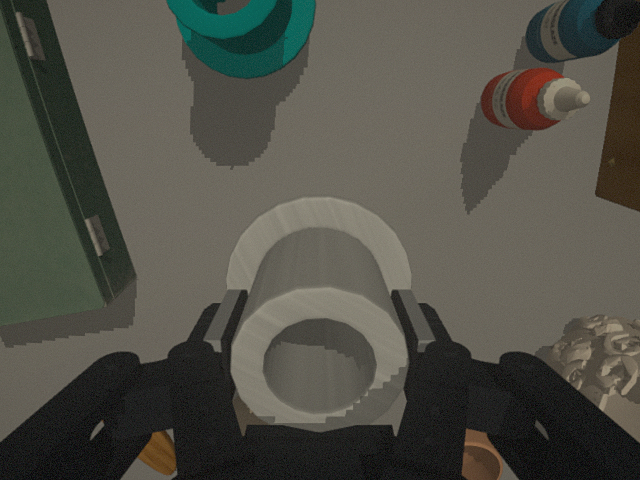

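The chuck is held square, with its bore centre at about (320,365) in the wrist view. Next I fit the bore circle in the tool frame and approach the spindle at the attitude used to measure it, so that the camera bias cancels.

```bash
python3 - <<'E'
from h import *
from workcell import r,eoat,read_state,imaging
import pickle
from scipy.optimize import least_squares
s1,w=pickle.load(open("d1.pkl","rb"));s3,im=pickle.load(open("d3.pkl","rb"))
q=cloud(im,im["tool_from_camera"])*1e3
m=(abs(q[...,2]+40.6)<2.5)&(np.hypot(q[...,0],q[...,1])<45)
# bore: hole in the rim mask round (320,365)
hole=np.zeros(m.shape,np.uint8);hole[300:415,255:385]=(~m)[300:415,255:385]
n,lab,st,cen=cv2.connectedComponentsWithStats(hole);k=lab[362,320]
cs=max(cv2.findContours((lab==k).astype(np.uint8),0,1)[0],key=cv2.contourArea)[:,0]
Tc=im["tool_from_camera"];o,v=ray(dict(im,world_to_cam=np.linalg.inv(Tc)),cs)
t=(-.0406-o[2])/v[:,2];p=(o+v*t[:,None])[:,:2]*1e3
f=lambda a:np.hypot(p[:,0]-a[0],p[:,1]-a[1])-a[2]
so=least_squares(f,[0,0,16.5],loss="soft_l1",f_scale=.3);print("bore in tool",so.x,np.std(f(so.x)),len(p))
tip=O+D@np.array([-2.4,-3.05,62])*1e-3
tt=np.linalg.inv(tool(s1))@np.r_[tip,1];print("tip meas in tool at d1",tt[:3]*1e3)
c=so.x[:2]*1e-3
R1=R.from_rotvec(att(250)).as_matrix()
# spindle axis point A (deck origin) such that TCP = A + h zd, at a=250
A=s1["position"]+R1@np.array([tt[0]-c[0],tt[1]-c[1],0]);A=A-((A-O)@zd)*zd
print("TCP target at deck mm",(A-O)@D*1e3);np.save("A.npy",A)
if np.hypot(*c)<.006:
    r.movel([.4812,.2057,.2],velocity=.25)
    r.move_ptp(A+(.04+.075)*zd,att(250))
    r.dwell(.2);s=read_state();f0=s["wrist_force"]
    print(s["time"],(s["position"]-A)@D*1e3)
    hit=r.movel(A+(.04+.045)*zd,velocity=.04,f_stop=8)
    s=read_state();print(hit,s["time"],(s["position"]-A)@D*1e3-[0,0,40],(s["wrist_force"]-f0)@D)
    pickle.dump(f0,open("f0.pkl","wb"))
E
```

```text
bore in tool [ 1.4140132   0.54524684 15.61502717] 0.26569262393935256 332
tip meas in tool at d1 [ 4.13737825  1.31829206 97.87973456]
TCP target at deck mm [-1.41219824e+00 -1.95556805e+00 -5.49690341e-04]
9.0083 [  0.38572997   0.71289436 114.78941195]
False 9.9083 [-0.29528717  0.26465233 44.99156129] [-2.67414724  2.28721092 -1.60611008]
```

```bash
python3 - <<'E'
from h import *
from workcell import r,eoat,read_state,imaging
import pickle
A=np.load("A.npy");f0=pickle.load(open("f0.pkl","rb"))
A=A+D@[-.0005,.0004,0]
for h in(.035,.022,.013,.006):
    hit=r.movel(A+(.04+h)*zd,velocity=.04,f_stop=10)
    s=read_state();F=(s["wrist_force"]-f0)@D;print(h,hit,s["time"],(s["position"]-A)@D*1e3-[0,0,40],F)
    if hit:break
    A=A+D@np.r_[np.clip(F[:2]*.0001,-.0005,.0005),0]
print((A-O)@D*1e3);np.save("A.npy",A)
E
```

```text
0.035 False 10.3083 [ 0.04999514 -0.06549801 35.05638126] [-0.3740137   2.18240812 -1.33403772]
0.022 False 10.7833 [ 0.17942847 -0.08760164 22.09819032] [ 0.43594964  1.01463112 -0.1129571 ]
0.013 False 11.1583 [ 0.13617641 -0.06599412 13.06196775] [ 0.66231325  1.3204715  -0.64858542]
0.006 True 11.3667 [ 0.37432983 -0.36772279  9.86203637] [2.93958569e+00 8.56825377e-03 1.71781268e+01]
[-1.83977878e+00 -1.10380903e+00 -5.51114725e-04]
```

```bash
cat >> h.py <<'E'
def step(r,read_state,A,a,h,f0,**k):
    hit=r.movel(A+(.04+h)*zd,att(a),**k);s=read_state();F=(s["wrist_force"]-f0)@D;p=(s["position"]-A)@D*1e3-[0,0,40]
    print(a,h,hit,round(s["time"],2),np.round(p,2),np.round(F,1),"tz",round(float(s["wrist_torque"]@zd),2));return hit,p,F
E
python3 - <<'E'
from h import *
from workcell import r,eoat,read_state,imaging
import pickle
A=np.load("A.npy");f0=pickle.load(open("f0.pkl","rb"));c=np.array([.0007,0,0])
S=A+R.from_rotvec(att(250)).as_matrix()@c
At=lambda a:S-R.from_rotvec(att(a)).as_matrix()@c
step(r,read_state,At(250),250,.0125,f0,velocity=.05)
for a in(270,290,299):
    hit,p,F=step(r,read_state,At(a),a,.0125,f0,velocity=.05,f_stop=25)
    if hit:break
    S=S+D@np.r_[np.clip(F[:2]*.0001,-.0005,.0005),0]
np.save("S.npy",S)
E
```

```text
250 0.0125 False 11.62 [ 0.21 -0.16 12.73] [ 0.6  1.  -0.7] tz 0.04
270 0.0125 False 12.12 [-0.04  0.04 12.39] [ 1.1  0.1 -0.4] tz -0.04
290 0.0125 False 12.62 [1.000e-02 0.000e+00 1.248e+01] [ 1.7 -0.4  0. ] tz -0.02
299 0.0125 False 12.93 [1.00e-02 2.00e-02 1.25e+01] [ 0.6  0.3 -0.3] tz 0.01
```

```bash
python3 - <<'E'
from h import *
from workcell import r,eoat,read_state,imaging
import pickle
S=np.load("S.npy");f0=pickle.load(open("f0.pkl","rb"));c=np.array([.0007,0,0])
At=lambda a:S-R.from_rotvec(att(a)).as_matrix()@c
for a in(308,304,312,300,316,296,320,324,292,328,288):
    step(r,read_state,At(a),a,.012,f0,velocity=.05,f_stop=25)
    hit,p,F=step(r,read_state,At(a),a,.006,f0,velocity=.03,f_stop=10)
    if not hit: break
    r.movel(At(a)+(.04+.012)*zd,velocity=.05)
if not hit:
    S=S+D@np.r_[np.clip(F[:2]*.0001,-.0005,.0005),0]
    step(r,read_state,At(a),a,-.003,f0,velocity=.03,f_stop=12)
np.save("S.npy",S);open("a.txt","w").write(str(a))
E
```

```text
308 0.012 False 13.23 [ 0.02  0.   12.  ] [0.  0.2 0.2] tz 0.02
308 0.006 True 13.44 [ 0.11 -0.02  9.58] [ 2.3  0.8 15.7] tz -0.07
304 0.012 False 13.94 [-8.000e-02  1.000e-02  1.184e+01] [ 1.3  0.5 -0.1] tz -0.03
304 0.006 True 14.15 [-0.23 -0.14  9.35] [ 0.5  0.  17.7] tz -0.04
312 0.012 False 14.69 [-0.08  0.05 11.81] [0.8 0.6 0.6] tz 0.01
312 0.006 True 14.9 [-0.03  0.08  9.37] [ 2.2  2.7 18.5] tz 0.01
300 0.012 False 15.51 [-0.1   0.04 11.79] [1.4 1.1 0.8] tz -0.06
300 0.006 True 15.72 [-0.09  0.16  9.26] [ 1.9  2.2 18. ] tz -0.05
316 0.012 False 16.4 [-0.09  0.03 11.82] [ 0.6  0.6 -1. ] tz 0.01
316 0.006 True 16.61 [-0.01  0.03  9.38] [ 1.3  1.1 18.4] tz 0.01
296 0.012 False 17.36 [-0.08  0.03 11.82] [ 1.   0.1 -0.8] tz -0.02
296 0.006 True 17.57 [-0.21  0.22  9.09] [ 2.3  2.  14.4] tz 0.03
320 0.012 False 18.38 [-0.04  0.03 11.84] [ 1.4  0.3 -0.2] tz -0.07
320 0.006 True 18.59 [0.02 0.04 9.39] [ 2.1  1.5 17.3] tz -0.03
324 0.012 False 19.09 [-0.11  0.05 11.8 ] [ 1.   1.1 -1.3] tz -0.03
324 0.006 True 19.3 [-0.07  0.04  9.37] [ 1.7  1.9 18.1] tz -0.04
292 0.012 False 20.26 [-0.07  0.03 11.86] [ 0.5  1.4 -0.5] tz -0.0
292 0.006 True 20.47 [-0.35  0.14  8.84] [ 1.7  1.5 10.8] tz 0.06
328 0.012 False 21.49 [-0.00e+00  1.00e-02  1.19e+01] [ 0.   0.5 -0.3] tz 0.0
328 0.006 True 21.7 [0.04 0.03 9.4 ] [ 2.5  1.4 18. ] tz 0.01
288 0.012 False 22.8 [-0.09  0.04 11.86] [ 1.2  1.6 -0.3] tz 0.01
288 0.006 True 23.04 [-0.88 -0.49  6.58] [-1.1 -2.1 -2. ] tz -0.14
```

```bash
python3 - <<'E'
from h import *
from workcell import r,eoat,read_state,imaging
import pickle
S=np.load("S.npy");f0=pickle.load(open("f0.pkl","rb"));c=np.array([.0007,0,0])
At=lambda a:S-R.from_rotvec(att(a)).as_matrix()@c
for a in(284,280):
    step(r,read_state,At(a),a,.012,f0,velocity=.05,f_stop=25)
    hit,p,F=step(r,read_state,At(a),a,.006,f0,velocity=.03,f_stop=12)
    if not hit: break
    r.movel(At(a)+(.04+.012)*zd,velocity=.05)
if not hit:
    hit,p,F=step(r,read_state,At(a),a,-.0035,f0,velocity=.03,f_stop=12)
open("a.txt","w").write(str(a))
E
```

```text
284 0.012 False 23.54 [-0.02  0.1  11.92] [ 1.1  1.  -0.7] tz -0.02
284 0.006 False 23.89 [-0.25 -0.1   5.78] [ 0.7 -0.9 -1.8] tz -0.04
284 -0.0035 True 24.2 [-0.29 -0.2  -1.38] [1.7 0.4 3.6] tz -0.08
```

The chuck dropped 10.8 mm from pin contact, so it looks home. Next: press lightly, release, back off and look.

```bash
python3 - <<'E'
from h import *
from workcell import r,eoat,read_state,imaging
import pickle
S=np.load("S.npy");f0=pickle.load(open("f0.pkl","rb"));c=np.array([.0007,0,0]);a=284
A=S-R.from_rotvec(att(a)).as_matrix()@c
step(r,read_state,A,a,-.005,f0,velocity=.03,f_stop=15)
eoat.release()
r.movel(A+.155*zd,velocity=.2)
s=read_state();im=imaging.get_image("wrist");print(s["time"])
pickle.dump((s,im),open("d4.pkl","wb"));cv2.imwrite("pics/w4.png",im["img"][:,:,::-1])
q=(cloud(im,tool(s)@im["tool_from_camera"])-S)@D*1e3
def show(n,m):
    p=q[m];print(n,p.mean(0),np.median(p[:,2]),cv2.minEnclosingCircle(p[:,:2].astype(np.float32)),m.sum())
rr=np.hypot(q[...,0],q[...,1])
show("rim",(rr<32)&(abs(q[...,2]-80)<4))
show("flange",(rr>30)&(rr<39)&(abs(q[...,2]-24)<5))
show("knob",(np.hypot(q[...,0]+45,q[...,1]+66)<25)&(abs(q[...,2]-65)<4))
m=(abs(q[...,0]-20)<70)&(q[...,1]>15)&(q[...,1]<48)&(rr>45)&(abs(q[...,2]+6)<6);print("board z",np.median(q[m][:,2]),m.sum())
for a0 in(215,225,240):
  for th in(.18,1.6):
    P=S+D@[-.045*np.cos(th),-.058-.045*np.sin(th),.041];aa=a0+np.degrees(th-.18)
    for h in(0,.04):
        j=r.ik(P+h*zd,att(aa));print(a0,th,h,None if j is None else np.round(j,2))
E
```

```text
284 -0.005 True 24.41 [-0.29 -0.25 -3.09] [ 1.5  0.6 10.9] tz -0.08
25.575
rim [-1.91130713 -2.53111346 81.06062839] 81.25584728619705 ((-2.020514965057373, -1.4734939336776733), 26.702308654785156) 4340
flange [  4.1433193  -18.65562195  25.50321629] 25.510364542979204 ((-0.7247510552406311, -1.4001637697219849), 38.246612548828125) 2309
knob [-44.00046731 -67.1560664   65.91205756] 66.10415382709397 ((-44.64149856567383, -66.970703125), 9.085593223571777) 772
board z -4.542512430990406 2168
215 0.18 0 [-0.68  0.57  2.2   1.55  0.39  1.78]
215 0.18 0.04 [-0.71  0.48  2.21  1.34  0.41  1.96]
215 1.6 0 [-0.67  0.56  2.05  1.2   0.41  0.74]
215 1.6 0.04 [-0.7   0.49  2.07  1.06  0.45  0.86]
225 0.18 0 [-0.68  0.57  2.2   1.55  0.39  1.6 ]
225 0.18 0.04 [-0.71  0.48  2.21  1.34  0.41  1.78]
225 1.6 0 [-0.67  0.56  2.05  1.2   0.41  0.56]
225 1.6 0.04 [-0.7   0.49  2.07  1.06  0.45  0.69]
240 0.18 0 [-0.68  0.57  2.2   1.55  0.39  1.34]
240 0.18 0.04 [-0.71  0.48  2.21  1.34  0.41  1.52]
240 1.6 0 [-0.67  0.56  2.05  1.2   0.41  0.3 ]
240 1.6 0.04 [-0.7   0.49  2.07  1.06  0.45  0.43]
```

View pics/w4.png

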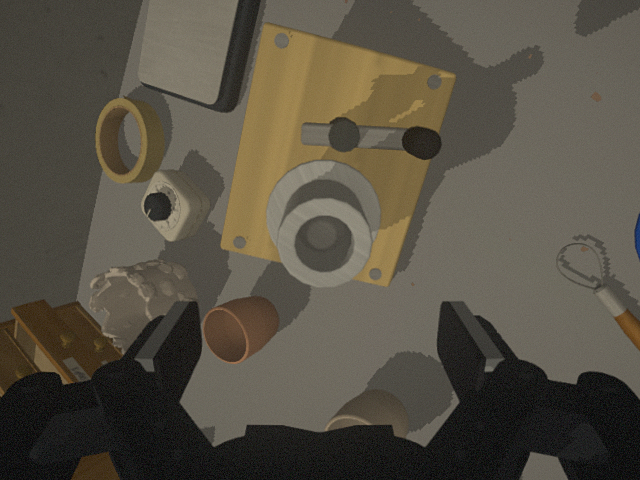

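The rim stands 85.7 mm above the board (86 means home), with the chuck at (325,240) and the knob at (421,143). Now the keeper.

```bash
python3 - <<'E'
from h import *
from workcell import r,eoat,read_state,imaging
S=np.load("S.npy");th0=.17;a0=225
pos=lambda th,h:S+D@[-.045*np.cos(th),-.058-.045*np.sin(th),h]
A=lambda th:att(a0+np.degrees(th-th0))
r.move_ptp(pos(th0,.115),A(th0))
r.dwell(.1);f0=read_state()["wrist_force"]
hit=r.movel(pos(th0,.0415),velocity=.12,f_stop=12)
s=read_state();print("down",hit,s["time"],((s["position"]-S)@D)*1e3)
if hit: raise SystemExit
eoat.close(25)
s=read_state();print("grip",s["width"],s["gripper_force"],(s["wrist_force"]-f0)@D)
for th in np.r_[np.linspace(th0,1.54,9)[1:],1.571,1.60]:
    hit=r.movel(pos(th,.0415),A(th),velocity=.06,f_stop=22)
    s=read_state();p=(s["position"]-S)@D;F=(s["wrist_force"]-f0)@D
    print(round(th,2),hit,round(s["time"],2),"angle",round(np.arctan2(-(p[1]+.058),-p[0]),3),np.round(p*1e3,1),np.round(F,1),round(s["width"],4))
    if hit or np.linalg.norm(F)>40:break
E
```

```text
down False 27.1417 [-44.06401289 -65.33946037  41.86952453]
grip 0.017131846732428326 25.896938145160675 [-1.8896074  -0.29871037  6.65024262]
0.34 False 28.09 angle 0.344 [-42.5 -73.2  41.7] [-1.6 -0.8  6.7] 0.0169
0.51 False 28.42 angle 0.512 [-39.2 -80.   41.6] [-0.2  0.2  7.9] 0.017
0.68 False 28.74 angle 0.682 [-34.8 -86.2  41.7] [-0.6  1.5  7.8] 0.0168
0.86 False 29.07 angle 0.85 [-29.4 -91.5  41.6] [-0.1  3.1  8.3] 0.0167
1.03 False 29.39 angle 1.019 [-23.3 -95.8  41.6] [-1.3  2.9  7.6] 0.0167
1.2 False 29.72 angle 1.189 [-16.5 -99.   41.6] [-1.4  5.   9.1] 0.017
1.37 False 30.04 angle 1.359 [  -9.2 -100.9   41.6] [-1.5  4.4  9.5] 0.0172
1.54 False 30.37 angle 1.515 [  -2.5 -101.6   41.6] [-7.4  5.1 11.2] 0.0171
1.57 False 30.62 angle 1.522 [  -2.1 -101.9   41.5] [-13.5   3.5  13.1] 0.017
1.6 False 30.87 angle 1.526 [  -2.  -101.8   41.5] [-21.4   1.8  14.6] 0.0167
```

Force builds while the position stalls, so the keeper is at its stop. Now I release, back off and check.

```bash
python3 - <<'E'
from h import *
from workcell import r,eoat,read_state,imaging
S=np.load("S.npy");s=read_state()
eoat.release()
r.movel(read_state()["position"]+.08*zd,velocity=.15)
j=r.ik(S+.2*zd-.03*yd,att(284));print(j)
if j is not None:r.goto_joints(j)
s=read_state();im=imaging.get_image("wrist");t=imaging.get_image("top")
print(s["time"],s["width"],s["gripper_force"])
q=(cloud(im,tool(s)@im["tool_from_camera"])-S)@D*1e3
def show(n,m):
    p=q[m];print(n,p.mean(0),np.median(p[:,2]),cv2.minEnclosingCircle(p[:,:2].astype(np.float32)),m.sum())
rr=np.hypot(q[...,0],q[...,1])
show("rim",(rr<32)&(abs(q[...,2]-80)<4))
show("knob",(np.hypot(q[...,0],q[...,1]+103)<25)&(abs(q[...,2]-65)<4))
m=(abs(q[...,0]-20)<70)&(q[...,1]>15)&(q[...,1]<48)&(rr>45)&(abs(q[...,2]+6)<6);print("board z",np.median(q[m][:,2]))
b=(abs(q[...,0])<25)&(q[...,1]<-25)&(q[...,1]>-90)&(abs(q[...,2]-35)<3)
p=q[b][:,:2];v=np.linalg.svd(p-p.mean(0),full_matrices=False)[2][0];print("bar dir deg",np.degrees(np.arctan2(v[1],v[0])),p[:,1].min(),p[:,1].max(),len(p))
C=cloud(t)
for n,bx in(("white",(312,252,350,290)),("clay",(320,195,350,227))):
    p=C[bx[1]:bx[3],bx[0]:bx[2]].reshape(-1,3);p=p[(p[:,2]>.053)&(p[:,2]<.065)]
    if len(p):print(n,*cv2.minEnclosingCircle(p[:,:2].astype(np.float32)),len(p))
cv2.imwrite("pics/w5.png",im["img"][:,:,::-1])
E
```

```text
[-0.69574481  0.19035345  2.16504382  0.78254892  0.57405465  1.40186606]
32.85 0.08524078993459556 0.0
rim [-1.76503158 -2.92344623 80.94426859] 81.14861257500264 ((-2.1713223457336426, -1.5662745237350464), 27.19264030456543) 2961
knob [  -0.40282838 -103.47537263   66.03666442] 66.22010228513574 ((-0.5901404619216919, -103.56854248046875), 9.018831253051758) 580
board z -4.659573547818992
bar dir deg 89.82587367870728 -89.9823223859688 -25.180488030688217 1131
white (0.433449387550354, 0.042121052742004395) 0.03145301342010498 85
clay (0.5840293169021606, 0.0382341705262661) 0.028961393982172012 85
```

View pics/w5.png

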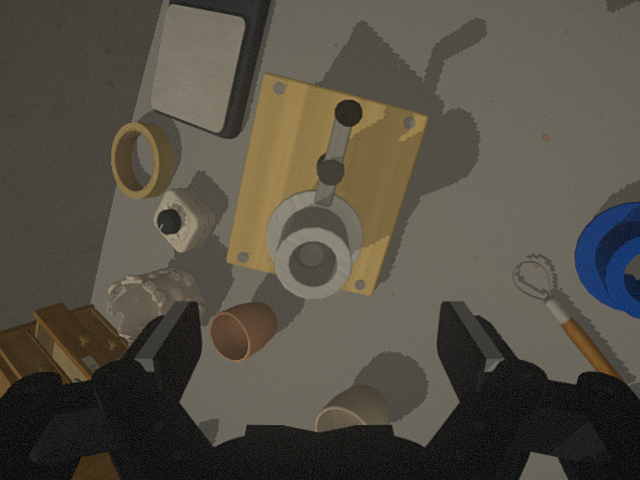

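The bar lies over the flange at (325,195), pointing at the spindle (89.8°). The knob is at (348,112), the chuck is home and the cups have not moved. I'm handing it in.

```bash
python3 -c "
from workcell import r
print(r.finish_job())"
```

```text
the job is handed in; nothing more can be done
None
```

The job is handed in: the chuck sits home on the spindle, the keeper bar lies over its flange at the stop, both cups are unmoved, and the robot clock read about 33 s just before hand-in.

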